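# Slide an arched relief panel under the bridge of a sloping carving stand

### The arm

A 7-joint arm with a two-finger parallel gripper is mounted at the origin on the work surface. World frame = base frame: x ahead of the robot, y to its left, z up, the work surface at z = 0. Lengths are in m, angles in degrees, forces in N, time in s.
With the tool pointing down it reaches from about 0.4 to 0.85 m from the base axis. Payload 6.9 kg.
Tool frame: the origin (TCP) lies midway between the tips of the shut fingers; the grasp point (between the pads) lies 19 mm behind it (env.tcp_to_grasp is the distance from the TCP to the grasp point, in m); z points along the fingers, y is the line along which they close (so a half turn about z gives the same grasp; the last joint's range is limited). The gripper opens to 85 mm and grips with 20 to 120 N. Pads are 22 mm wide; open, the fingers measure 114 mm over their backs; the gripper's body (76 mm by 85 mm) begins 54 mm behind the grasp point. The pads swing forward as they close: fully open they stand 13 mm farther back than shut.
Start: joints at [76.404, 29.078, -13.613, 85.955, 7.202, 65.827, -8.869], TCP at [0.21, -0.589, 0.231] pointing down, gripper open.
Joint ranges: [-176.47, 176.47], [-13.61, 117.27], [-81.72, 77.17], [0.22, 143.17], [-87.28, 267.28], [10, 112.55], [-165.47, 165.47]. Speed limits (degrees/s): [136.94, 136.94, 180, 180, 180, 180, 180].

### API

Orientations are given as a 3x3 rotation matrix whose columns are the frame's x, y, z axes.
In Python, from plant import env, read_camera, workorder gives the robot as it stands.
- The arm moves only by the tool jog_arm, never from a script. Its argument "increments" is text: rows parted by semicolons, each of 7 numbers parted by spaces: the shift along the tool's x, y, z in mm, then the turn, a rotation vector about the tool's x, y, z in degrees, then the finger opening in mm, from 0 to 85.4. In form: tx ty tz wx wy wz hand; .... A call has 1 to 12 rows; each row shifts and turns the commanded pose from where the row before left it, along the tool's axes as they then stand; what a row does not reach is not made up. A row lasts 1/8 s, in which the tool goes at most 62.5 mm and 10.7 degrees, less where a joint would pass 70% of its speed; a pose out of reach is approached as far as the arm can. A call with a gripper value outside its range is refused whole. The fingers move at their own pace and stop on an object; "force" is the grip in N (left out, the last holds). Time passes only in rows, so rows that do not move let the fingers close. It gives the time, the measured TCP pose, the force, the opening and the grip force at its end, in the units of the state.
- env.get_obs(): the state, without advancing time (a new reading comes with each control period).
- read_camera(name): name is "scene" or "top" or "wrist"; returns a dict with "frame" (400x640x3 uint8, red, green, blue), "fx", "fy", "cx", "cy" (pixels), "T" (4x4, takes a point from camera to world coordinates). Camera axes: x right, y down, z forward; pixel columns grow to the right and rows downward; lengths in m; the calibration is good to about 2 mm. The wrist camera is an equidistant fisheye: a pixel r from the principal point sees the ray r / f radians off the axis. A picture is of the moment at which its call begins. There is no depth.
- workorder.close_job(): hands the job in; it is judged then, once.
The state is a dict: "time": time; "joint_positions": joint angles; "joint_velocities": joint speeds; "joint_efforts": joint torques, N m; "tool_pos": TCP position; "tcp_rot": TCP orientation; "ft_force": force on the tool from outside, world axes, zero at the start; "ft_torque": the same for the moment, N m; "finger_gap": finger opening in m; "grasp_force": force on a finger pad.
Only numpy, scipy, OpenCV 4.12 (cv2) and the standard library are available. Lean on these libraries where they do the work, as an engineer would, in place of code of your own. Each camera call takes 0.05 s, during which the arm holds its last target. There are 200 camera calls.

### The job

Put the carved panel with the arched end into the sloping carving stand: lay it on the open part of the bed with its lower edge on the ledge, carving up, and slide it arched end first under the bridge until the tip of the arch is pressed home against the metal stop. The stop is only friction-clamped, so feel for it gently and do not shift it; leave everything else on the bench where it is.

Things in the scene. Friction and masses are not known exactly. Their poses are not given: they have to be found in the camera images.
- panel: light-wood relief panel, 142 long (x) x 84 wide (y) x 16 mm thick, loose, 0.2 kg, lying flat, carving up. +x end: half-round arch of radius 42 mm; -x end: square. Origin: centre of the underside, 71 mm from either end; z out of the carved face
- panel_boss (a point): top centre of the carved boss on the panel, the place to grip it: panel frame (0, 0, 38) mm. The boss rises 22 mm from the face, is 64 mm long (panel x) and 34 mm wide (panel y), flat-sided over its middle 46 mm
- panel_tip (a point): the tip of the panel's arched end, at mid thickness: panel frame (71, 0, 8) mm
- panel_foot (a point): the middle of the panel's square end, at mid thickness: panel frame (-71, 0, 8) mm
- bed: dark-wood bed of the carving stand, fixed, sloping 23 degrees towards the robot; its frame is tilted with it: x up the slope, y level along the bed, z square out of the surface (z = 0). Surface: x 0 to 110, y -170 to 165 mm. x = 0 is the inner face of the ledge (14 mm high and thick) along the whole lower edge; y = 0 the bridge's mouth. Origin 31 mm above the bench
- bridge (a point): middle of the underside of the bridge's mouth edge: bed frame (44, 0, 46) mm. The bridge covers bed y 0 to 50 mm, underside 46, top 58 mm above the surface. From y = 0 on an upper rail 18 mm high, inner face at x = 88 mm, makes a channel 88 mm wide; where y < 0 the bed is open but for the ledge
- stop: the steel stop block, 66 mm wide, 24 mm thick along the bed and 29 mm high with a dark knob on top; origin on the bed surface at x = 0 of the bed, in the plane of its face that looks to -y; axes as bed
- stop_face (a point): the middle of the face of the steel stop that looks to -y of the bed (axes as bed), at bed x = 44 mm, z = 8 mm and y = 105 to 135 mm, set differently each time. The stop, 66 mm wide and 29 mm high, can slide along the bed's y and is held by friction of about 20 N
- gouge_a: gouge, a carving tool with a turned dark handle 115 mm long and 32 mm thick and a thin steel blade, lying, about 220 mm long in all; a bystander; origin on the bench under its ferrule, x along it to the blade's edge
- gouge_b: gouge, a carving tool with a turned dark handle 115 mm long and 32 mm thick and a thin steel blade, lying, about 220 mm long in all; a bystander; origin on the bench under its ferrule, x along it to the blade's edge
- gouge_c: gouge, a carving tool with a turned dark handle 115 mm long and 32 mm thick and a thin steel blade, lying, about 220 mm long in all; a bystander; origin on the bench under its ferrule, x along it to the blade's edge
- mallet: carver's round wooden mallet standing on its head, 235 mm high, head 88 mm across, handle up; a bystander; origin at the centre of its underside
- cup: white cup 84 mm across, 100 mm high; a bystander; origin at the centre of its underside
- blank: rectangular practice panel with square ends, 120 x 80 x 28 mm; a bystander; origin at the centre of its underside
- brush: bench brush lying on the bench; a bystander; origin under it
Not all that is in view belongs to the job. What is shaped like the panel but yellow is not meant.

How it is judged (in metres and radians):
On the way:
1. the panel, lying on the bed under the bridge, is pressed against the stop with more than 2 N (contact force between panel and stop above 2 N and y of panel_tip in the frame of stop_face above -0.004 m and z of panel in the frame of bed below 0.006 m), for 0.1 s.
At the end, for the whole second after the job is handed in: The panel lies at rest flat on the bed (within 4 mm and 0.06 rad), carving up, along the channel (within 0.08 rad, its middle line 37 to 51 mm up from the ledge), under the bridge, with the tip of its arch within 2.5 mm of the stop's face (y of panel_tip in the frame of stop_face between -0.0025 and 0.0025 m and x of panel in the frame of bed between 0.037 and 0.051 m and z of panel in the frame of bed between -0.003 and 0.004 m and angle between the x axis of panel and the y axis of bed, either way round below 0.08 rad and angle between the z axis of panel and the z axis of bed, either way round below 0.06 rad and linear speed of panel below 0.01 m/s); the robot touches nothing.
It fails at once if the stop is shifted by more than 3 mm (distance of stop_face from where it was at the start of the episode above 0.003 m).
It fails at once if another thing on the bench (a gouge, the mallet, the cup, the practice panel or the brush) is moved by more than 30 mm (distance of any of gouge_a, gouge_b, gouge_c, mallet, cup, blank, brush from where it was at the start of the episode above 0.03 m).
It also fails if it takes over 61 s, if anything falls off the work surface, if the arm or the gripper's body presses on something with over 40 N, if the wrist force passes 120 N, or if a joint passes its speed limit or range.

## Working session

There is one attempt and no reset: what is moved stays moved. The work goes in short steps, Python scripts to look and compute and a tool call to move; the robot and the scene stay as the last step left them, time stands still between calls to the robot, and variables do not carry over. Pictures are saved under pics/ and viewed, at most 10 in all, crops included, and the job is handed in when it is done.

Besides the shell and the picture viewer there is one more tool, called after "Call:" in YAML: its name, and indented under it one key for each argument. jog_arm: Moves the arm, as the interface text tells. Its arguments: {"type":"object","properties":{"increments":{"type":"string"},"force":{"type":"number"}},"required":["increments"]}

```bash
mkdir -p pics; ls; cat > h.py <<'E'
import numpy as np, cv2, json
from plant import env, read_camera, workorder
def ray(c,u,v):
    T=np.array(c["T"]); d=np.array([(u-c["cx"])/c["fx"],(v-c["cy"])/c["fy"],1.]); return T[:3,3],T[:3,:3]@d
def onz(c,u,v,z):
    o,d=ray(c,u,v); return o+d*(z-o[2])/d[2]
def proj(c,p):
    T=np.array(c["T"]); q=T[:3,:3].T@(np.array(p)-T[:3,3]); return c["cx"]+c["fx"]*q[0]/q[2], c["cy"]+c["fy"]*q[1]/q[2]
def save(c,n): cv2.imwrite("pics/"+n,np.ascontiguousarray(c["frame"][:,:,::-1]))
E
python3 - <<'E'
from h import *
for n in("top","scene"):
    c=read_camera(n); save(c,n+".png"); np.save(n+".npy",c,allow_pickle=True); print(n,c["fx"],c["cx"],c["cy"],np.round(c["T"],3).tolist())
o=env.get_obs(); print(o["tool_pos"],np.round(o["tcp_rot"],3).tolist(),o["time"])
E
```

```text
pics
top 519.964553955619 320.98594844388913 201.41158134499094 [[0.023, -0.998, 0.06, 0.374], [-1.0, -0.024, -0.005, -0.006], [0.007, -0.06, -0.998, 1.989], [0.0, 0.0, 0.0, 1.0]]
scene 363.8761350984815 317.3384881560352 195.68354651935783 [[0.312, 0.516, -0.798, 1.555], [0.95, -0.151, 0.273, -0.372], [0.021, -0.843, -0.538, 0.793], [0.0, 0.0, 0.0, 1.0]]
[ 0.20987448 -0.58822964  0.23052697] [[0.942, 0.336, -0.001], [0.336, -0.942, 0.001], [-0.0, -0.002, -1.0]] 0.1
```

View pics/top.png

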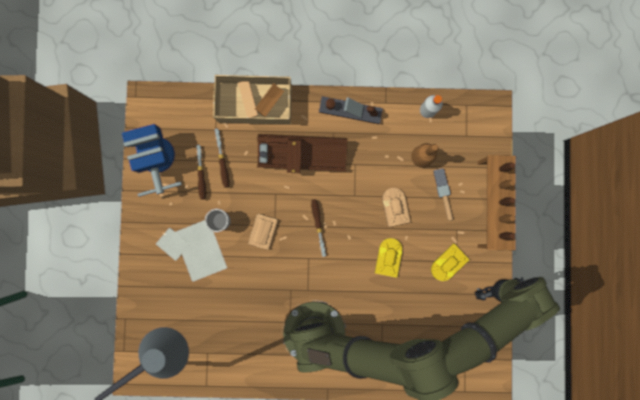

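View pics/scene.png

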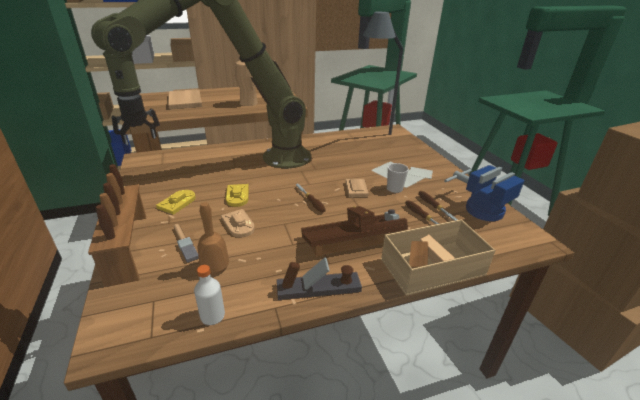

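Top: candidates for the panel are light wood at (396,207), yellow at (389,258) and (450,262), and the squarish blank at (263,231). The light-wood one fits because it is arched and not yellow. The stand is at (303,153), with the bridge at (295,153) and the steel stop at (264,153). I'll confirm this in an enlarged crop.

```bash
python3 - <<'E'
from h import *
t=np.load("top.npy",allow_pickle=True).item(); 
f=t["frame"][:,:,::-1]
a=cv2.resize(f[180:235,355:435],(800,550)[0:2] and (400,275),interpolation=cv2.INTER_CUBIC)
b=cv2.resize(f[128:178,250:355],(630,300),interpolation=cv2.INTER_CUBIC)
im=np.zeros((580,640,3),np.uint8); im[:275,:400]=a; im[280:580,:630]=b
cv2.imwrite("pics/crop.png",im)
hsv=cv2.cvtColor(t["frame"],cv2.COLOR_RGB2HSV)
for p in [(396,190),(396,207),(387,218),(380,205),(415,205),(389,258)]: print(p,hsv[p[1],p[0]],t["frame"][p[1],p[0]])
E
```

```text
(396, 190) [ 16 111 205] [205 164 116]
(396, 207) [ 16 113 215] [215 171 120]
(387, 218) [ 16 111 189] [189 152 107]
(380, 205) [ 16 131 160] [160 122  78]
(415, 205) [ 15 128 163] [163 123  81]
(389, 258) [ 26 204 216] [216 191  43]
```

View pics/crop.png

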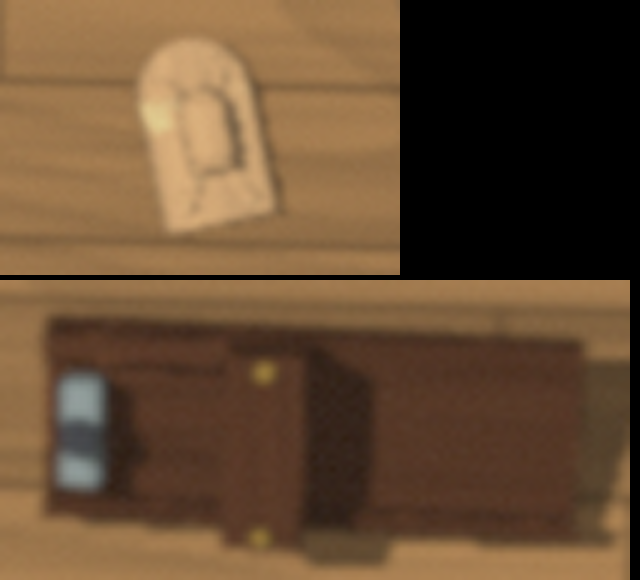

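The crop shows a light-wood panel with its arch towards the image top, tip about (393.4,187.6) and foot about (399.6,224.2), carving up. The bed's corners are near (258,134), (347,138), (347,172) and (257.5,167).

```bash
python3 - <<'E'
from h import *
t=np.load("top.npy",allow_pickle=True).item(); f=t["frame"]
hsv=cv2.cvtColor(f,cv2.COLOR_RGB2HSV)
m=((hsv[:,:,2]>180)&(hsv[:,:,0]<24)).astype(np.uint8); m[:, :370]=0; m[:,422:]=0; m[:180]=0; m[232:]=0
n,l,s,ce=cv2.connectedComponentsWithStats(m); k=1+s[1:,4].argmax(); c=max(cv2.findContours((l==k).astype(np.uint8),0,1)[0],key=cv2.contourArea)
P=np.array([onz(t,u,v,.016)[:2] for u,v in c[:,0]]); r=cv2.minAreaRect((P*1000).astype(np.float32)); print("panel",s[k],r)
print("tip",onz(t,393.4,187.6,.016),"foot",onz(t,399.6,224.2,.016),"boss",onz(t,396.8,205.5,.038))
# bed
m=((hsv[:,:,2]<110)).astype(np.uint8)
up=np.array([(u,130+np.argmax(m[130:150,u])) for u in range(308,345)]);lo=np.array([(u,180-np.argmax(m[180:160:-1,u])) for u in range(320,345)])
rt=np.array([(355-np.argmax(m[v,355:335:-1]),v) for v in range(142,160)])
for n,q,z in(("up",up,.074),("lo",lo,.036),("rt",rt,.05)):
    W=np.array([onz(t,u,v,z)[:2] for u,v in q]).astype(np.float32); L=cv2.fitLine(W,cv2.DIST_HUBER,0,.01,.01).ravel(); print(n,np.round(L,4),np.degrees(np.arctan2(L[1],L[0])))
for n,p,z in(("TL",(258,134.3),.074),("TR",(347.2,138.3),.074),("BR",(346.8,171.8),.035),("BL",(257.5,167.2),.035),("bolt1",(293.8,143.5),.118),("bolt2",(293.2,170.7),.085)): print(n,onz(t,*p,z))
for p,z in(((255,200),.0),): pass
print("cup",onz(t,217,220,.1),"mallet",onz(t,425,155,.1),"gougeC",onz(t,319,228,.01))
E
```

```text
panel [383 188  26  38 658] ((483.0289306640625, -297.3145751953125), (140.48377990722656, 82.39563751220703), 14.17331600189209)
tip [ 0.55247222 -0.29108322  0.016     ] foot [ 0.41364877 -0.31670502  0.016     ] boss [ 0.48323581 -0.30170894  0.038     ]
up [ 0.0139  0.9999  0.7319 -0.0287] 89.20432
lo [ 0.0328  0.9995  0.6093 -0.062 ] 88.11923
rt [ 0.9904 -0.1379  0.6863 -0.137 ] -7.926865
TL [0.73395993 0.22372951 0.074     ]
TR [ 0.7270701  -0.10806493  0.074     ]
BR [ 0.60647025 -0.11121093  0.035     ]
BL [0.61582708 0.22646807 0.035     ]
bolt1 [0.69518399 0.08765955 0.118     ]
bolt2 [0.59985294 0.08885695 0.085     ]
cup [0.41169756 0.35959081 0.1       ] mallet [ 0.66750407 -0.39304859  0.1       ] gougeC [ 0.39217019 -0.0112157   0.01      ]
```

Call:
jog_arm:
  increments: "35 -18 0 0 0 0 85; 35 -18 0 0 0 0 85; 35 -18 0 0 0 0 85; 35 -18 0 0 0 0 85; 35 -18 0 0 0 0 85; 35 -18 0 0 0 0 85; 35 -18 0 0 0 0 85; 35 -18 0 0 0 0 85; 35 -18 0 0 0 0 85; 35 -18 0 0 0 0 85; 0 0 0 0 0 7 85; 0 0 0 0 0 0 85"

```text
time: 1.6
tool_pos: [0.4792, -0.3011, 0.2309]
tcp_rot: [[0.975, 0.22, -0.001], [0.22, -0.975, 0.0], [-0.001, -0.0, -1.0]]
ft_force: [-0.9, 0.2, -0.1]
finger_gap: 0.0855
grasp_force: 0.0
```

```bash
python3 - <<'E'
from h import *
c=read_camera("wrist"); save(c,"w1.png"); np.save("w1.npy",c,allow_pickle=True); print(c["fx"],c["fy"],c["cx"],c["cy"],np.round(c["T"],4).tolist())
o=env.get_obs(); print(o["tool_pos"],np.round(o["tcp_rot"],4).tolist(),o["time"],o["ft_force"])
E
```

```text
309.70691628693146 309.70691628693146 319.76184068023434 201.10574611377794 [[0.2184, -0.9399, -0.2626, 0.5455], [-0.9759, -0.2104, -0.0587, -0.2856], [-0.0001, 0.2691, -0.9631, 0.374], [0.0, 0.0, 0.0, 1.0]]
[ 0.4788275  -0.30162323  0.23097223] [[0.9753, 0.221, -0.0009], [0.221, -0.9753, -0.0001], [-0.0009, -0.0001, -1.0]] 1.65 [ 0.82466924 -0.13420945 -0.32469226]
```

View pics/w1.png

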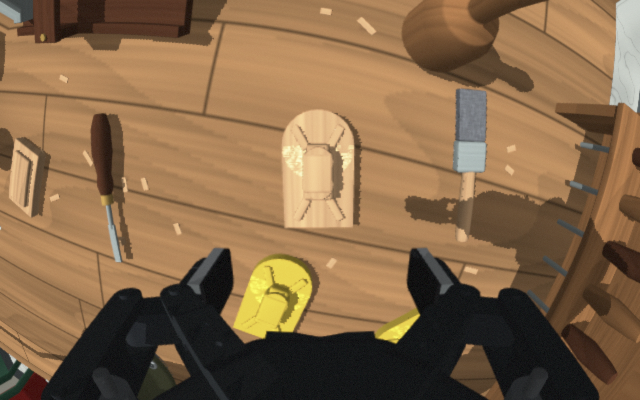

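The wrist view shows the light-wood panel: foot corners (284,228) and (354,228), arch tip (319,109), boss (318,172). I'll compute its pose from the mask.

```bash
cat >> h.py <<'E'
def wray(c,u,v):
    T=np.array(c["T"]); a=np.array([u-c["cx"],v-c["cy"]]); r=np.hypot(*a); th=r/c["fx"]
    d=np.r_[np.sin(th)*a/max(r,1e-9),np.cos(th)]; return T[:3,3],T[:3,:3]@d
def wonz(c,u,v,z):
    o,d=wray(c,u,v); return o+d*(z-o[2])/d[2]
E
python3 - <<'E'
from h import *
c=np.load("w1.npy",allow_pickle=True).item(); f=c["frame"]
hsv=cv2.cvtColor(f,cv2.COLOR_RGB2HSV)
print(hsv[215,300],hsv[215,270],hsv[120,320],hsv[100,320])
for p in [(284.5,227.5),(354,227.5),(319,109.5),(282,160),(355.5,160)]: print(p,wonz(c,*p,.016))
# boss top sides: gradient along row
g=f[:,:,:].astype(int).sum(2)
for v in(165,185): print(v,g[v,295:345].tolist())
m=((hsv[:,:,2]>175)&(hsv[:,:,1]<135)).astype(np.uint8)
m[:, :265]=0; m[:,375:]=0; m[:95]=0; m[245:]=0
m=cv2.morphologyEx(m,cv2.MORPH_OPEN,np.ones((3,3)))
n,l,s,ce=cv2.connectedComponentsWithStats(m); k=1+s[1:,4].argmax(); ct=max(cv2.findContours((l==k).astype(np.uint8),0,1)[0],key=cv2.contourArea)
P=np.array([wonz(c,u,v,.016)[:2] for u,v in ct[:,0]]); print(s[k],cv2.minAreaRect((P*1000).astype(np.float32)))
E
```

```text
[ 17  99 230] [ 15 124 160] [ 18  95 235] [ 15 122 186]
(284.5, 227.5) [ 0.40528468 -0.27226806  0.016     ]
(354, 227.5) [ 0.42408705 -0.35621996  0.016     ]
(319, 109.5) [ 0.5535012  -0.28293905  0.016     ]
(282, 160) [ 0.48699252 -0.25345902  0.016     ]
(355.5, 160) [ 0.50573971 -0.33732725  0.016     ]
165 [608, 612, 593, 606, 630, 656, 669, 619, 582, 577, 570, 572, 579, 587, 591, 598, 602, 600, 603, 601, 598, 595, 594, 586, 585, 584, 577, 570, 569, 571, 565, 569, 569, 568, 563, 521, 485, 377, 313, 313, 305, 301, 297, 293, 301, 303, 363, 548, 644, 655]
185 [591, 586, 584, 593, 598, 605, 601, 568, 578, 579, 573, 569, 572, 580, 585, 591, 592, 598, 597, 599, 593, 590, 586, 579, 573, 570, 562, 557, 556, 558, 561, 561, 557, 560, 556, 508, 485, 434, 371, 316, 306, 301, 285, 298, 302, 302, 305, 335, 488, 555]
[  265    95   110   135 10571] ((492.60797119140625, -296.19171142578125), (164.2857666015625, 127.77783966064453), 10.980355262756348)
```

Call:
jog_arm:
  increments: "6 -2 20 0 0 0 85; 0 0 35 0 0 0 85; 0 0 35 0 0 0 80; 0 0 35 0 0 0 70; 0 0 35 0 0 0 60; 0 0 35 0 0 0 60; 0 0 15 0 0 0 60; 0 0 5 0 0 0 60; 0 0 0 0 0 0 60; 0 0 0 0 0 0 25; 0 0 0 0 0 0 25; 0 0 0 0 0 0 25"
  force: 40

```text
time: 3.15
tool_pos: [0.4852, -0.2985, 0.0175]
tcp_rot: [[0.976, 0.219, 0.002], [0.219, -0.976, -0.001], [0.001, 0.001, -1.0]]
ft_force: [-0.6, 0.7, 5.4]
finger_gap: 0.0333
grasp_force: 41.3
```

Call:
jog_arm:
  increments: "0 0 0 0 0 0 25; 0 0 0 0 0 0 25; 0 0 0 0 0 0 25"

```text
time: 3.52
tool_pos: [0.4852, -0.2985, 0.0175]
tcp_rot: [[0.976, 0.219, 0.002], [0.219, -0.976, -0.001], [0.001, 0.001, -1.0]]
ft_force: [-0.5, -0.6, 5.9]
finger_gap: 0.0335
grasp_force: 41.3
```

Call:
jog_arm:
  increments: "0 0 -15 0 0 0 25; 0 0 -40 0 0 0 25; 0 0 -50 0 0 0 25; 0 0 -55 0 0 0 25; 0 0 -20 0 0 -8 25; 0 0 0 0 0 -10 25; 0 0 0 0 0 -10 25; 0 0 0 0 0 -10 25; 0 0 0 0 0 -10 25; 0 0 0 0 0 -10 25; 0 0 0 0 0 -10 25; 0 0 0 0 0 -8 25"

```text
time: 5.03
tool_pos: [0.484, -0.2982, 0.197]
tcp_rot: [[0.019, 1.0, -0.0], [1.0, -0.019, -0.0], [-0.0, -0.0, -1.0]]
ft_force: [-0.6, -1.0, -2.2]
finger_gap: 0.033
grasp_force: 40.5
```

Call:
jog_arm:
  increments: "0 0 0 -8 0 0 25; 0 0 0 -8 0 0 25; 0 0 0 -7 0 0 25; 0 0 0 0 0 0 25"

```text
time: 5.52
tool_pos: [0.481, -0.2989, 0.1955]
tcp_rot: [[0.027, 0.922, 0.387], [1.0, -0.025, -0.01], [0.0, 0.387, -0.922]]
ft_force: [-0.6, -0.6, -2.9]
finger_gap: 0.0329
grasp_force: 41.2
```

Call:
jog_arm:
  increments: "35 14 9 0 0 0 25; 35 14 9 0 0 0 25; 35 14 9 0 0 0 25; 35 14 9 0 0 0 25; 35 14 9 0 0 0 25; 35 14 9 0 0 0 25; 35 14 9 0 0 0 25; 30 12 12 0 0 0 25; 0 0 0 0 0 0 25; 0 0 0 0 0 0 25"

```text
time: 6.78
tool_pos: [0.6219, -0.026, 0.1704]
tcp_rot: [[0.023, 0.921, 0.39], [1.0, -0.021, -0.01], [-0.001, 0.39, -0.921]]
ft_force: [-0.9, -0.8, -2.2]
finger_gap: 0.0329
grasp_force: 41.1
```

```bash
python3 - <<'E'
from h import *
c=read_camera("wrist"); save(c,"w2.png"); np.save("w2.npy",c,allow_pickle=True)
o=env.get_obs(); print(o["tool_pos"],np.round(o["tcp_rot"],4).tolist(),o["time"],o["ft_force"])
E
```

```text
[ 0.62163541 -0.02691816  0.17045644] [[0.0244, 0.9206, 0.3897], [0.9997, -0.0219, -0.0107], [-0.0013, 0.3899, -0.9209]] 6.825 [-1.07285768  0.71269469 -2.55917347]
```

View pics/w2.png

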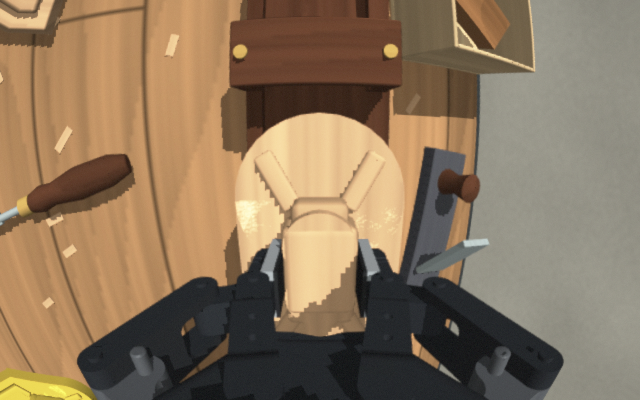

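The wrist view shows the panel held straight. The bridge's bolts are at (239.5,51) and (390.5,51), its mouth edge runs (231,87)-(400,84), and the bed sides are near columns 247 and 388 at row 100. I'll check these in my estimated bed frame.

```bash
cat >> h.py <<'E'
from scipy.spatial.transform import Rotation as Ro
O=np.array([.6293,.0624,.031]); RB=(Ro.from_euler('z',-1.2,degrees=True)*Ro.from_euler('y',-23,degrees=True)).as_matrix()
def onbed(c,u,v,zb):
    o,d=wray(c,u,v); o=RB.T@(o-O); d=RB.T@d; return (o+d*(zb-o[2])/d[2])*1000
E
python3 - <<'E'
from h import *
c=np.load("w2.npy",allow_pickle=True).item(); f=c["frame"].astype(int)
print("bolts",onbed(c,239.5,51,.06),onbed(c,390.5,51,.06))
print("mouth",onbed(c,231,87,.058),onbed(c,316,88,.058),onbed(c,400,84,.058))
g=f.sum(2)
print("cols",g[97,236:262].tolist(),g[97,378:400].tolist()); print(g[110,236:262].tolist(),g[110,378:400].tolist())
for v in (97,110,130): print("L/R",v,onbed(c,247,v,.014),onbed(c,388.5,v,.0))
tp=env.get_obs()["tool_pos"]; print("tcp in bed",RB.T@(tp-O)*1000, (RB.T@env.get_obs()["tcp_rot"]).round(4).tolist())
# panel pts (carved face 16mm; tcp 17.5 above underside)
zt=(RB.T@(tp-O))[2]-.0015
print("tip",onbed(c,320,113,zt),"sides",onbed(c,235,210,zt),onbed(c,405,210,zt))
E
```

```text
bolts [-5.9021534  28.29745857 60.        ] [98.52699233 27.44289781 60.        ]
mouth [-12.67761183   2.89570577  58.        ] [47.07221298 -0.19131142 58.        ] [105.7234819    4.27761271  58.        ]
cols [256, 248, 246, 242, 244, 245, 247, 243, 237, 221, 157, 118, 117, 112, 108, 112, 113, 122, 113, 97, 111, 116, 124, 115, 113, 96] [126, 118, 117, 129, 159, 194, 182, 181, 179, 178, 187, 291, 420, 469, 405, 284, 263, 257, 259, 268, 270, 264]
[259, 258, 251, 251, 249, 247, 237, 241, 244, 234, 169, 122, 119, 109, 104, 116, 109, 109, 109, 118, 114, 112, 114, 118, 114, 110] [201, 209, 196, 195, 197, 193, 186, 185, 172, 179, 214, 317, 455, 477, 467, 348, 274, 264, 255, 263, 265, 261]
L/R 97 [-11.39706336  -2.05222263  14.        ] [110.34693019  -1.67966201   0.        ]
L/R 110 [-11.6010085  -13.16791114  14.        ] [110.47933558 -13.37505956   0.        ]
L/R 130 [-12.05932741 -30.24454334  14.        ] [110.82649865 -31.34372172   0.        ]
tcp in bed [ 49.15807235 -89.45908515 130.63359154] [[0.0026, 1.0, -0.0009], [1.0, -0.0026, -0.0025], [-0.0025, -0.0009, -1.0]]
tip [ 49.66758043 -18.28048057 129.13359154] sides [  6.875948   -64.94890651 129.13359154] [ 92.21251449 -65.22613487 129.13359154]
```

Call:
jog_arm:
  increments: "0 0 25 0 0 0 25; 0 0 30 0 0 0 25; 0 0 30 0 0 0 25; 0 0 15 0 0 0 25; 0 0 5 0 0 0 25; 0 0 2 0 0 0 25; 0 0 0 0 0 0 25"

```text
time: 7.7
tool_pos: [0.6636, -0.0276, 0.0726]
tcp_rot: [[0.024, 0.92, 0.392], [1.0, -0.022, -0.009], [-0.0, 0.392, -0.92]]
ft_force: [1.1, -0.4, -2.6]
finger_gap: 0.0331
grasp_force: 41.1
```

Call:
jog_arm:
  increments: "0 0 2 0 0 0 25; 0 0 0 0 0 0 25"

```text
time: 7.95
tool_pos: [0.6643, -0.0274, 0.0702]
tcp_rot: [[0.024, 0.92, 0.391], [1.0, -0.022, -0.009], [-0.0, 0.391, -0.92]]
ft_force: [0.7, 0.6, -3.4]
finger_gap: 0.0329
grasp_force: 41.1
```

Call:
jog_arm:
  increments: "0 0 2 0 0 0 25; 0 0 0 0 0 0 25"

```text
time: 8.2
tool_pos: [0.665, -0.0274, 0.0679]
tcp_rot: [[0.024, 0.92, 0.39], [1.0, -0.022, -0.009], [0.0, 0.391, -0.921]]
ft_force: [0.4, 0.6, -3.1]
finger_gap: 0.0333
grasp_force: 41.1
```

Call:
jog_arm:
  increments: "0 0 1 0 0 0 25; 0 0 0 0 0 0 25"

```text
time: 8.45
tool_pos: [0.6654, -0.0274, 0.067]
tcp_rot: [[0.024, 0.92, 0.39], [1.0, -0.022, -0.009], [0.0, 0.391, -0.921]]
ft_force: [-0.6, -0.1, -2.4]
finger_gap: 0.0333
grasp_force: 41.1
```

Call:
jog_arm:
  increments: "0 0 1 0 0 0 25; 0 0 0 0 0 0 25"

```text
time: 8.7
tool_pos: [0.6658, -0.0274, 0.0662]
tcp_rot: [[0.024, 0.92, 0.391], [1.0, -0.022, -0.009], [0.0, 0.391, -0.921]]
ft_force: [-0.7, 0.8, -2.5]
finger_gap: 0.0328
grasp_force: 41.1
```

Call:
jog_arm:
  increments: "0 0 1 0 0 0 25; 0 0 0 0 0 0 25"

```text
time: 8.95
tool_pos: [0.6659, -0.0275, 0.066]
tcp_rot: [[0.024, 0.92, 0.391], [1.0, -0.022, -0.01], [-0.0, 0.391, -0.92]]
ft_force: [-6.4, 0.2, 5.1]
finger_gap: 0.0329
grasp_force: 42.3
```

Call:
jog_arm:
  increments: "0 -1 0 0 0 0 25; 0 -2 0 0 0 0 25; 0 -1 0 0 0 0 25; 0 0 0 0 0 0 25"

```text
time: 9.45
tool_pos: [0.6644, -0.0272, 0.0655]
tcp_rot: [[0.024, 0.919, 0.395], [1.0, -0.022, -0.009], [0.001, 0.395, -0.919]]
ft_force: [0.6, -0.0, 4.3]
finger_gap: 0.033
grasp_force: 42.1
```

Call:
jog_arm:
  increments: "0 -1 0 0 0 0 25; 0 0 0 0 0 0 25"

```text
time: 9.7
tool_pos: [0.6637, -0.0271, 0.0651]
tcp_rot: [[0.023, 0.918, 0.395], [1.0, -0.022, -0.009], [0.001, 0.395, -0.919]]
ft_force: [-0.6, 0.2, 5.3]
finger_gap: 0.0331
grasp_force: 42.1
```

Call:
jog_arm:
  increments: "0 -1 0 0 0 0 25; 0 0 0 0 0 0 25"

```text
time: 9.95
tool_pos: [0.6627, -0.0271, 0.0647]
tcp_rot: [[0.023, 0.918, 0.395], [1.0, -0.022, -0.009], [0.001, 0.395, -0.919]]
ft_force: [0.1, -0.1, 5.5]
finger_gap: 0.0331
grasp_force: 42.1
```

Call:
jog_arm:
  increments: "0 -1 0 0 0 0 25; 0 0 0 0 0 0 25"

```text
time: 10.2
tool_pos: [0.6618, -0.027, 0.0643]
tcp_rot: [[0.023, 0.918, 0.395], [1.0, -0.022, -0.009], [0.001, 0.395, -0.919]]
ft_force: [0.6, -0.0, 4.6]
finger_gap: 0.0333
grasp_force: 42.1
```

Call:
jog_arm:
  increments: "0 -1 0 0 0 0 25; 0 0 0 0 0 0 25"

```text
time: 10.45
tool_pos: [0.6609, -0.0269, 0.064]
tcp_rot: [[0.023, 0.918, 0.395], [1.0, -0.022, -0.009], [0.001, 0.395, -0.919]]
ft_force: [-0.2, -0.6, 5.1]
finger_gap: 0.0334
grasp_force: 42.1
```

Call:
jog_arm:
  increments: "0 -1 0 0 0 0 25; 0 0 0 0 0 0 25"

```text
time: 10.7
tool_pos: [0.6602, -0.0269, 0.0637]
tcp_rot: [[0.023, 0.918, 0.395], [1.0, -0.022, -0.008], [0.001, 0.395, -0.919]]
ft_force: [1.4, 0.1, 5.5]
finger_gap: 0.0334
grasp_force: 42.0
```

Call:
jog_arm:
  increments: "0 -1 0 0 0 0 25; 0 0 0 0 0 0 25"

```text
time: 10.95
tool_pos: [0.66, -0.0269, 0.0637]
tcp_rot: [[0.024, 0.918, 0.396], [1.0, -0.022, -0.008], [0.001, 0.397, -0.918]]
ft_force: [4.7, 0.8, 5.4]
finger_gap: 0.0332
grasp_force: 42.0
```

Call:
jog_arm:
  increments: "0 -1 0 0 0 0 25; 0 0 0 0 0 0 25"

```text
time: 11.2
tool_pos: [0.66, -0.027, 0.0637]
tcp_rot: [[0.024, 0.917, 0.398], [1.0, -0.022, -0.008], [0.001, 0.398, -0.917]]
ft_force: [6.4, -0.9, 5.3]
finger_gap: 0.0336
grasp_force: 41.8
```

Call:
jog_arm:
  increments: "0 2 0 0 0 0 25; 5 0 0 0 0 0 25; 10 0 0 0 0 0 25; 10 0 0 0 0 0 25; 10 0 0 0 0 0 25; 0 0 0 0 0 0 25"

```text
time: 11.95
tool_pos: [0.6609, 0.0069, 0.0636]
tcp_rot: [[0.025, 0.919, 0.395], [1.0, -0.023, -0.011], [-0.001, 0.395, -0.919]]
ft_force: [3.3, -2.9, 7.1]
finger_gap: 0.0331
grasp_force: 42.1
```

Call:
jog_arm:
  increments: "8 0 0 0 0 0 25; 8 0 0 0 0 0 25; 8 0 0 0 0 0 25; 4 0 0 0 0 0 25; 0 0 0 0 0 0 25"

```text
time: 12.58
tool_pos: [0.6616, 0.0334, 0.0636]
tcp_rot: [[0.027, 0.919, 0.394], [1.0, -0.024, -0.012], [-0.002, 0.394, -0.919]]
ft_force: [2.7, -5.0, 6.8]
finger_gap: 0.0332
grasp_force: 42.2
```

Call:
jog_arm:
  increments: "0 0 0 0 0 0 55; 0 0 0 0 0 0 55; 0 0 0 0 0 0 55; 0 0 -5 0 0 0 55; 0 0 -20 0 0 0 55; 0 0 -25 0 0 0 55; 0 0 0 0 0 0 55"

```text
time: 13.45
tool_pos: [0.6402, 0.0363, 0.1097]
tcp_rot: [[0.024, 0.919, 0.393], [1.0, -0.022, -0.009], [0.001, 0.393, -0.919]]
ft_force: [-0.4, -0.6, 0.4]
finger_gap: 0.0551
grasp_force: 0.0
```

Call:
jog_arm:
  increments: "-20 0 0 0 0 0 0; -30 0 0 0 0 0 0; -30 0 0 0 0 0 0; -20 0 0 0 0 0 0; 0 0 0 0 0 0 0; 0 0 0 0 0 0 0"

```text
time: 14.2
tool_pos: [0.6376, -0.0625, 0.1075]
tcp_rot: [[0.023, 0.92, 0.391], [1.0, -0.021, -0.008], [0.001, 0.391, -0.921]]
ft_force: [0.7, -0.3, 0.0]
finger_gap: -0.0
grasp_force: 0.0
```

```bash
python3 - <<'E'
from h import *
c=read_camera("wrist"); save(c,"w3.png"); np.save("w3.npy",c,allow_pickle=True)
o=env.get_obs(); tp=o["tool_pos"]; print("tcp in bed",RB.T@(tp-O)*1000, (RB.T@o["tcp_rot"]).round(4).tolist(),o["ft_force"],o["finger_gap"])
E
```

```text
tcp in bed [  39.98706883 -124.29588942   66.26793692] [[0.0012, 1.0, -0.0], [1.0, -0.0012, 0.0004], [0.0004, -0.0, -1.0]] [0.02896507 0.17562616 0.49620142] -0.00010620463459632577
```

View pics/w3.png

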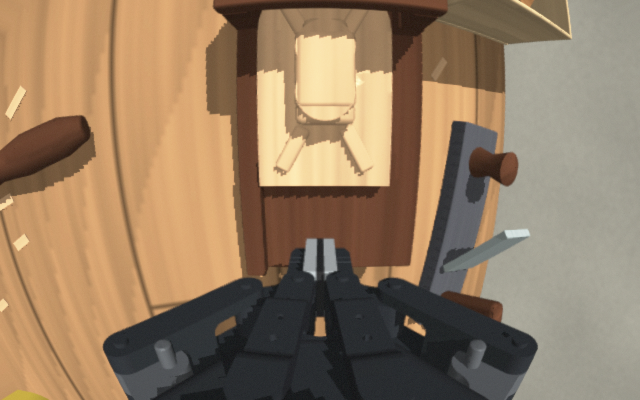

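The wrist view shows the panel flat and square on the ledge, its foot edge at row 185 (cols 260–391), the arch under the bridge and the shut fingers clear behind it. Next I go down behind the foot and push.

Call:
jog_arm:
  increments: "0 3 10 0 0 0 0; 0 0 20 0 0 0 0; 0 0 20 0 0 0 0; 0 0 8 0 0 0 0; 0 0 2 0 0 0 0; 0 0 0 0 0 0 0"

```text
time: 15.0
tool_pos: [0.6638, -0.0642, 0.054]
tcp_rot: [[0.023, 0.92, 0.391], [1.0, -0.022, -0.009], [0.0, 0.391, -0.92]]
ft_force: [-0.2, -0.2, 0.3]
finger_gap: 0.0002
grasp_force: 0.0
```

Call:
jog_arm:
  increments: "5 0 0 0 0 0 0; 5 0 0 0 0 0 0; 5 0 0 0 0 0 0; 5 0 0 0 0 0 0; 5 0 0 0 0 0 0; 0 0 0 0 0 0 0"

```text
time: 15.75
tool_pos: [0.6644, -0.0388, 0.0539]
tcp_rot: [[0.023, 0.92, 0.391], [1.0, -0.021, -0.009], [0.0, 0.391, -0.92]]
ft_force: [-0.5, -1.9, 1.5]
finger_gap: 0.0001
grasp_force: 0.9
```

```bash
python3 - <<'E'
from h import *
t=np.load("top.npy",allow_pickle=True).item()
for zb in(.029,):
  for u in (266.5,267.5,268.5):
    o,d=ray(t,u,153); o=RB.T@(o-O); d=RB.T@d; print((o+d*(zb-o[2])/d[2])*1000)
print(t["frame"][153-4,255:275].sum(1).tolist())
E
```

```text
[ 47.53517571 128.17949438  29.        ]
[ 47.70605774 124.47480449  29.        ]
[ 47.87693217 120.77027925  29.        ]
[329, 320, 280, 249, 284, 375, 436, 450, 450, 446, 419, 344, 226, 143, 120, 118, 131, 156, 177, 190]
```

Call:
jog_arm:
  increments: "4 0 0 0 0 0 0; 5 0 0 0 0 0 0; 5 0 0 0 0 0 0; 5 0 0 0 0 0 0; 5 0 0 0 0 0 0; 4 0 0 0 0 0 0; 2 0 0 0 0 0 0; 0 0 0 0 0 0 0"

```text
time: 16.75
tool_pos: [0.6651, -0.0087, 0.0537]
tcp_rot: [[0.023, 0.92, 0.391], [1.0, -0.021, -0.008], [0.001, 0.391, -0.92]]
ft_force: [0.3, -1.5, 1.6]
finger_gap: -0.0001
grasp_force: 0.9
```

Call:
jog_arm:
  increments: "4 0 0 0 0 0 0; 4 0 0 0 0 0 0; 4 0 0 0 0 0 0; 4 0 0 0 0 0 0; 4 0 0 0 0 0 0; 3 0 0 0 0 0 0; 2 0 0 0 0 0 0; 1 0 0 0 0 0 0; 0 0 0 0 0 0 0"

```text
time: 17.88
tool_pos: [0.6656, 0.0169, 0.0537]
tcp_rot: [[0.023, 0.92, 0.391], [1.0, -0.022, -0.009], [0.0, 0.391, -0.921]]
ft_force: [1.3, -1.7, -0.9]
finger_gap: -0.0001
grasp_force: 0.6
```

Call:
jog_arm:
  increments: "1 0 0 0 0 0 0; 1 0 0 0 0 0 0; 1 0 0 0 0 0 0; 1 0 0 0 0 0 0; 0 0 0 0 0 0 0"

```text
time: 18.5
tool_pos: [0.6657, 0.0209, 0.0537]
tcp_rot: [[0.023, 0.92, 0.391], [1.0, -0.022, -0.009], [0.0, 0.391, -0.921]]
ft_force: [1.4, -2.2, -1.2]
finger_gap: -0.0003
grasp_force: 0.8
```

Call:
jog_arm:
  increments: "1 0 0 0 0 0 0; 1 0 0 0 0 0 0; 1 0 0 0 0 0 0; 0 0 0 0 0 0 0"

```text
time: 19.0
tool_pos: [0.6657, 0.0239, 0.0537]
tcp_rot: [[0.023, 0.92, 0.391], [1.0, -0.022, -0.009], [0.0, 0.391, -0.921]]
ft_force: [0.6, -1.7, -0.4]
finger_gap: 0.0001
grasp_force: 0.7
```

Call:
jog_arm:
  increments: "1 0 0 0 0 0 0; 1 0 0 0 0 0 0; 1 0 0 0 0 0 0; 0 0 0 0 0 0 0"

```text
time: 19.5
tool_pos: [0.6658, 0.027, 0.0537]
tcp_rot: [[0.023, 0.92, 0.391], [1.0, -0.022, -0.009], [0.0, 0.391, -0.921]]
ft_force: [0.2, -1.3, -0.5]
finger_gap: -0.0001
grasp_force: 0.7
```

Call:
jog_arm:
  increments: "1 0 0 0 0 0 0; 1 0 0 0 0 0 0; 0 0 0 0 0 0 0"

```text
time: 19.88
tool_pos: [0.6659, 0.0289, 0.0537]
tcp_rot: [[0.023, 0.92, 0.391], [1.0, -0.022, -0.009], [0.0, 0.391, -0.921]]
ft_force: [0.8, -2.0, 0.2]
finger_gap: 0.0002
grasp_force: 0.7
```

Call:
jog_arm:
  increments: "1 0 0 0 0 0 0; 1 0 0 0 0 0 0; 0 0 0 0 0 0 0"

```text
time: 20.25
tool_pos: [0.6659, 0.0309, 0.0537]
tcp_rot: [[0.023, 0.92, 0.391], [1.0, -0.022, -0.009], [0.0, 0.391, -0.921]]
ft_force: [-0.2, -1.1, -0.3]
finger_gap: 0.0003
grasp_force: 0.7
```

Call:
jog_arm:
  increments: "1 0 0 0 0 0 0; 1 0 0 0 0 0 0; 0 0 0 0 0 0 0"

```text
time: 20.62
tool_pos: [0.666, 0.0329, 0.0538]
tcp_rot: [[0.023, 0.92, 0.391], [1.0, -0.022, -0.009], [0.0, 0.391, -0.92]]
ft_force: [-1.3, -1.1, -0.9]
finger_gap: 0.0001
grasp_force: 0.7
```

Call:
jog_arm:
  increments: "1 0 0 0 0 0 0; 1 0 0 0 0 0 0; 0 0 0 0 0 0 0"

```text
time: 21.0
tool_pos: [0.6661, 0.0349, 0.0537]
tcp_rot: [[0.023, 0.92, 0.391], [1.0, -0.022, -0.009], [0.0, 0.391, -0.92]]
ft_force: [0.7, -1.4, -0.5]
finger_gap: -0.0001
grasp_force: 0.6
```

Call:
jog_arm:
  increments: "1 0 0 0 0 0 0; 0.5 0 0 0 0 0 0; 0 0 0 0 0 0 0"

```text
time: 21.38
tool_pos: [0.6661, 0.0362, 0.0538]
tcp_rot: [[0.024, 0.92, 0.391], [1.0, -0.022, -0.009], [0.0, 0.391, -0.92]]
ft_force: [0.9, -1.2, 0.3]
finger_gap: 0.0001
grasp_force: 0.7
```

Call:
jog_arm:
  increments: "1 0 0 0 0 0 0; 0 0 0 0 0 0 0"

```text
time: 21.62
tool_pos: [0.6661, 0.0373, 0.0538]
tcp_rot: [[0.023, 0.92, 0.391], [1.0, -0.022, -0.009], [0.0, 0.391, -0.92]]
ft_force: [0.2, -1.7, 0.3]
finger_gap: 0.0
grasp_force: 0.7
```

Call:
jog_arm:
  increments: "1 0 0 0 0 0 0; 0 0 0 0 0 0 0"

```text
time: 21.88
tool_pos: [0.6661, 0.0383, 0.0537]
tcp_rot: [[0.023, 0.92, 0.391], [1.0, -0.022, -0.009], [0.0, 0.391, -0.92]]
ft_force: [0.1, -0.8, -1.0]
finger_gap: 0.0001
grasp_force: 0.7
```

Call:
jog_arm:
  increments: "1 0 0 0 0 0 0; 0 0 0 0 0 0 0"

```text
time: 22.12
tool_pos: [0.6662, 0.0393, 0.0537]
tcp_rot: [[0.024, 0.92, 0.391], [1.0, -0.022, -0.009], [0.0, 0.391, -0.92]]
ft_force: [0.4, -1.1, -0.7]
finger_gap: 0.0002
grasp_force: 0.7
```

Call:
jog_arm:
  increments: "1 0 0 0 0 0 0; 0 0 0 0 0 0 0"

```text
time: 22.38
tool_pos: [0.6662, 0.0396, 0.0537]
tcp_rot: [[0.024, 0.92, 0.391], [1.0, -0.022, -0.01], [-0.001, 0.391, -0.921]]
ft_force: [-0.0, -3.5, -0.4]
finger_gap: -0.0001
grasp_force: 1.5
```

Call:
jog_arm:
  increments: "1 0 0 0 0 0 0; 0 0 0 0 0 0 0"

```text
time: 22.62
tool_pos: [0.6661, 0.0397, 0.0538]
tcp_rot: [[0.025, 0.92, 0.39], [1.0, -0.023, -0.011], [-0.001, 0.39, -0.921]]
ft_force: [0.6, -6.0, 0.2]
finger_gap: -0.0002
grasp_force: 2.6
```

Call:
jog_arm:
  increments: "1 0 0 0 0 0 0; 0 0 0 0 0 0 0"

```text
time: 22.88
tool_pos: [0.6661, 0.0397, 0.0537]
tcp_rot: [[0.027, 0.92, 0.39], [1.0, -0.024, -0.013], [-0.002, 0.39, -0.921]]
ft_force: [0.3, -6.7, 0.8]
finger_gap: -0.0002
grasp_force: 3.4
```

Call:
jog_arm:
  increments: "1 0 0 0 0 0 0; 0 0 0 0 0 0 0; 0 0 0 0 0 0 0"

```text
time: 23.25
tool_pos: [0.6661, 0.0397, 0.0537]
tcp_rot: [[0.028, 0.92, 0.39], [1.0, -0.024, -0.014], [-0.003, 0.39, -0.921]]
ft_force: [0.5, -8.8, 1.2]
finger_gap: -0.0003
grasp_force: 4.2
```

Call:
jog_arm:
  increments: "-4 0 0 0 0 0 0; -10 0 0 0 0 0 0; -20 0 0 0 0 0 0; 0 0 -30 0 0 0 0; 0 0 -50 0 0 0 0; 0 0 -50 0 0 0 0; 50 0 0 0 0 0 0; 50 0 0 0 0 0 0; 20 0 0 0 0 0 0; 0 0 0 0 0 0 0; 0 0 0 0 0 0 0"

```text
time: 24.62
tool_pos: [0.6174, 0.1289, 0.1732]
tcp_rot: [[0.025, 0.92, 0.39], [1.0, -0.022, -0.01], [-0.001, 0.39, -0.921]]
ft_force: [-0.7, -1.0, -0.6]
finger_gap: 0.0
grasp_force: 0.0
```

```bash
python3 - <<'E'
from h import *
c=read_camera("wrist"); save(c,"w4.png"); np.save("w4.npy",c,allow_pickle=True)
t=read_camera("top"); b=cv2.resize(t["frame"][128:178,250:355,::-1],(630,300),interpolation=cv2.INTER_CUBIC); cv2.imwrite("pics/t4.png",b)
o0=np.load("top.npy",allow_pickle=True).item(); print(o0["frame"][149,255:275].sum(1).tolist(),t["frame"][149,255:275].sum(1).tolist())
E
```

```text
[329, 320, 280, 249, 284, 375, 436, 450, 450, 446, 419, 344, 226, 143, 120, 118, 131, 156, 177, 190] [338, 329, 294, 258, 292, 388, 452, 469, 468, 458, 433, 359, 291, 329, 414, 467, 478, 484, 491, 498]
```

View pics/w4.png

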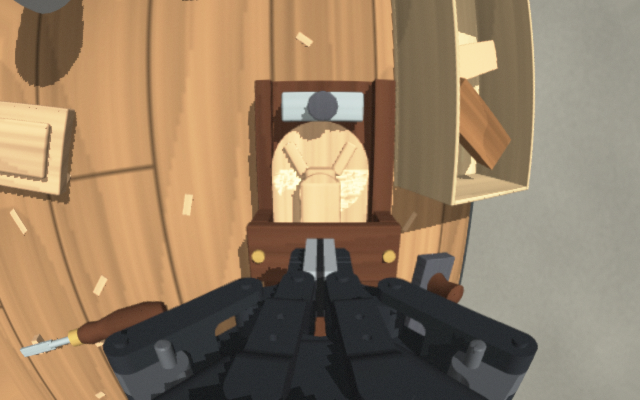

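The wrist view shows the arch tip at (320,122) touching the stop's lower edge. The panel is straight in the channel and the gripper is clear. In the top view, the stop's far edge has not moved.

```bash
python3 -c "
from plant import workorder; print(workorder.close_job())"
```

```text
the job is handed in; nothing more can be done
None
```

I slid the panel under the bridge until the tip of its arch pressed on the stop with about 7 N and handed the job in at about 25 s; the last pictures show it lying straight in the channel with the stop unshifted, but no verdict came back.

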